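# Lock the bayonet lid onto the seed grinder

## Task

Close the seed grinder with its own lid, the one with the two orange lugs: line the lugs up with the two slots in the grinder's collar, press the lid down against the spring, and twist it a quarter turn clockwise (seen from above) so that it stays locked down when you let go. Leave the similar plain cover without lugs where it is.

Things in the scene. Friction and masses are not known exactly. Their poses are not given: they have to be found in the camera images.
- lid_grip (a point): Middle of the black bar handle (mm: 64 long, 16 thick, 44 high, along x) on the grinder's lid: steel plate 132 across, 6 thick; point 22 above plate top, 28 above its underside. Below: plug 76 across, 22 deep, tapered to 56, standing on the worktop; at +x and -x, under the bar's ends and orange rim marks, orange lugs 16 wide, 8 thick, out to radius 59, 1-9 above plug foot. Half turn alike.
- grinder_mouth (a point): On the axis of a fixed red grinder (mm: 156 across, 115 high), level with its steel collar's top; z up. Two slots (66 degrees, 58 wide, orange marks) at +x and -x cut the collar's 8 thick ledge (bore 96, slots to radius 69). Play: 10 mm; lugs 20 degrees each way. Lid turns clockwise only when its plate is pressed to 0-5 above the collar; ledge holds from 50 degrees, stop at about 105.
- seat (a joint): Sprung black pad (52 across) inside the mouth that pushes the lid up; reads how far it is pressed, 0 to 0.016 m. Takes 3 N to start, 7 N at 0.013 (plate on collar). A lid only laid in the slots rests on it with the plate 13 mm above the collar, unable to turn; a locked lid is lifted by it until the lugs meet the ledge, plate 5 mm above the collar.
- cover_grip (a point): Middle of the handle bar of a plain dust cover that is not the grinder's lid and is to be left alone: steel plate and black bar of the same sizes, standing on a straight grey plug, without lugs or orange marks.

How it is judged:
At the end, for the whole second after the job is handed in: The lugged lid sits on the grinder within 15 mm of its axis and upright within 8 degrees, held down by the ledge (handle centre less than 36 mm above the collar's top: plate less than 8 mm above it), with its lugs turned at least 57 degrees from the slots (horizontal distance between lid_grip and grinder_mouth below 0.015 m and z of lid_grip in the frame of grinder_mouth below 0.036 m and angle between the x axis of lid_grip and the x axis of grinder_mouth, either way round above 1 rad and angle between lid_grip's own z axis and vertical below 0.15 rad); the robot touches nothing.
It fails at once if the plain cover is moved by more than 30 mm (distance of cover_grip from where it was at the start of the episode above 0.03 m).
It also fails if it takes over 45 s, if anything falls off the work surface, if the arm or the gripper's body presses on something with over 40 N, if the wrist force passes 120 N, or if a joint passes its speed limit or range.

## Robot

A 7-joint arm with a two-finger parallel gripper is mounted at the origin on a cart in front of the work surface, level with it; the furniture and walls round the work are solid. World frame = base frame: x ahead of the robot, y to its left, z up, the work surface at z = 0. Lengths are in m, angles in rad, forces in N, time in s.
With the tool pointing down it reaches from about 0.425 to 0.875 m from the base axis. Payload 4.7 kg.
Tool frame: the origin (TCP) lies on the centre line of the jaws, within the pads' length; the fingertips stand ahead of it and the grasp point (between the pads) lies 2 mm behind it (nose_length is the z of the fingertips in the tool frame, in m); z points along the fingers, y is the line along which they close (so a half turn about z gives the same grasp; the last joint's range is limited). The gripper opens to 87 mm and grips with 3 to 60 N. Pads are 19 mm wide; open, the fingers measure 117 mm over their backs; the gripper's body (75 mm by 190 mm) begins 51 mm behind the grasp point.
Start: joints at [1.322, 0.321, -0.07, 1.45, 0.023, 1.371, -0.057], TCP at [0.169, -0.628, 0.24] pointing down, gripper open.
Joint ranges: [-2.86, 2.86], [-0.3, 2.09], [-1.38, 1.24], [0.06, 2.45], [-1.56, 4.7], [0.09, 2.05], [-2.69, 2.69]. Speed limits (rad/s): [2.57, 2.57, 3.14, 3.14, 3.14, 3.14, 3.14].

## Interface

Orientations are given as a rotation vector (axis times angle).
In Python, from bench import * gives the robot as it stands.
- The arm moves only by the tool send_rows, never from a script. Its arguments are lists of equal length, an entry for each row: "xyz": the shift along the tool's x, y, z in mm, a list of three; "dr": the turn, a rotation vector about the tool's x, y, z in rad, a list of three. A call has exactly 10 rows; each row is the pose to reach, as a shift and turn from the pose commanded when the call began, along the tool's axes at that moment; what a row does not reach only later rows make up. A row lasts 1/12 s, in which the tool goes at most 41.7 mm and 7.16 degrees, less where a joint would pass 70% of its speed; a pose out of reach is approached as far as the arm can. A call with a gripper value outside its range is refused whole. "jaw" is the finger opening in mm, from 0 to 87, set as the call begins (left out, the last holds). The fingers move at their own pace and stop on an object; "grip_force" is the grip in N (left out, the last holds). Time passes only in rows, so rows that repeat a pose let the fingers close, or fill a call up. It gives the time, the measured TCP pose, the force, the opening and the grip force at its end, in the units of the state.
- get_state(): the state, without advancing time (a new reading comes with each control period).
- get_image(name): name is "scene" or "top"; returns the picture (400x640x3 uint8, red, green, blue); there is no depth.
- calibration(name): a dict with "vfov" (degrees; the focal length in pixels is half the picture's height over the tangent of half this angle, whatever the lens; pixels are square), "cx", "cy" (the principal point, pixels), "rvec" (rotation vector, rad) and "tvec" (3), from world to camera coordinates, as OpenCV has them. Camera axes: x right, y down, z forward; pixel columns grow to the right and rows downward; lengths in m; the calibration is good to about 2 mm. A picture is of the moment at which its call begins. calibration takes no time and is no camera call.
- close_job(): hands the job in; it is judged then, once.
The state is a dict: "time": time; "joint_positions": joint angles; "qd": joint speeds; "joint_torque": joint torques, N m; "position": TCP position; "tool_rot": TCP orientation; "ft_force": force on the tool from outside, world axes, zero at the start; "torque": the same for the moment, N m; "grip_width": opening from 0.0 (shut) to 1.0 (fully open); "grip_force": force on a finger pad.
Only numpy, scipy, OpenCV 4.12 (cv2) and the standard library are available. Lean on these libraries where they do the work, as an engineer would, in place of code of your own. Each camera call takes 0.05 s, during which the arm holds its last target. There are 200 camera calls.

## Working session

There is one attempt and no reset: what is moved stays moved. The work goes in short steps, Python scripts to look and compute and a tool call to move; the robot and the scene stay as the last step left them, time stands still between calls to the robot, and variables do not carry over. Pictures are saved under pics/ and viewed, at most 10 in all, crops included, and the job is handed in when it is done.

Besides the shell and the picture viewer there is one more tool, called by a JSON object that holds its "method" and its "body". send_rows: Moves the arm, as the interface text tells. Its arguments: {"type":"object","properties":{"xyz":{"type":"array"},"dr":{"type":"array"},"jaw":{"type":"number"},"grip_force":{"type":"number"}},"required":["xyz","dr"]}

```bash
mkdir -p pics; python3 - <<'E'
from bench import *
import cv2
s=get_state();print({k:s[k] for k in('time','position','tool_rot','ft_force','grip_width')})
for n in('scene','top'):
    cv2.imwrite(f'pics/{n}0.png',get_image(n)[:,:,::-1]);print(calibration(n))
try: print(nose_length)
except Exception as e: print(e)
E
```

```text
{'time': 0.0, 'position': array([ 0.16866465, -0.62717613,  0.23845885]), 'tool_rot': array([-3.11262042e+00, -4.11420200e-01,  5.47700002e-04]), 'ft_force': array([ 0.61571133, -0.48102541, -0.00464335]), 'grip_width': 1.0016951804628416}
{'vfov': 55.069889054488705, 'cx': 321.68138111404215, 'cy': 201.9717790390099, 'rvec': array([ 2.23982624, -0.98266146,  0.36386729]), 'tvec': array([-0.28427987,  0.40940619,  0.6608978 ])}
{'vfov': 57.783062200976794, 'cx': 323.9055007950211, 'cy': 196.00742063156213, 'rvec': array([ 2.13222975, -2.19239285,  0.10843416]), 'tvec': array([0.10990515, 0.50564141, 1.00910826])}
0.017
```

View pics/scene0.png

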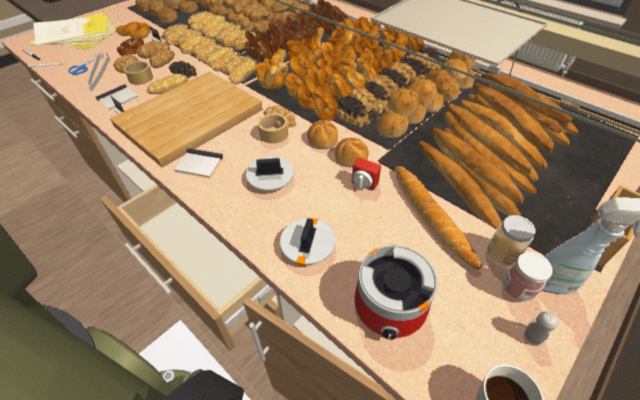

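View pics/top0.png

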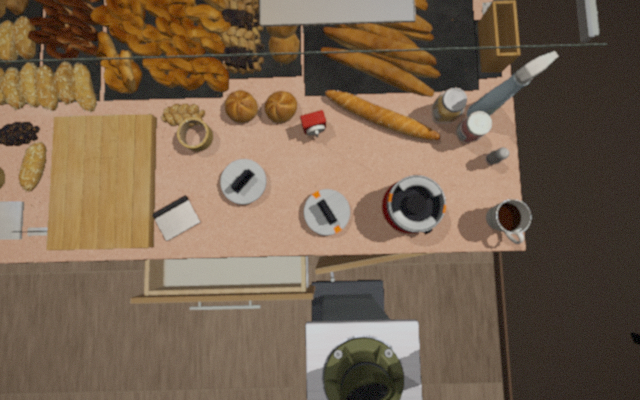

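The scene view shows the lugged lid at about (308,241), the grinder at (397,285) and the plain cover at (270,172). In the top view they are at (327,212), (416,204) and (242,182). The lid's orange marks in the top view are near (317,194) and (338,229).

```bash
cat > h.py <<'E'
import cv2,numpy as np
from bench import *
def cam(n):
    c=calibration(n);f=200/np.tan(np.radians(c['vfov'])/2)
    return np.array([[f,0,c['cx']],[0,f,c['cy']],[0,0,1]]),cv2.Rodrigues(c['rvec'])[0],c['tvec']
def ray(n,u,v,z):
    K,R,t=cam(n);o=-R.T@t;d=R.T@np.linalg.solve(K,[u,v,1]);return o+d*(z-o[2])/d[2]
def proj(n,p):
    K,R,t=cam(n);q=K@(R@np.asarray(p)+t);return q[:2]/q[2]
def blobs(m,mn):
    k,l,s,c=cv2.connectedComponentsWithStats(m.astype(np.uint8));return [(s[i,4],c[i].round(1)) for i in range(1,k) if s[i,4]>=mn]
def orange(im,roi):
    x0,y0,x1,y1=roi;h=cv2.cvtColor(im,cv2.COLOR_RGB2HSV)[y0:y1,x0:x1]
    m=cv2.inRange(h,(8,190,190),(18,255,255))
    return [(a,c+[x0,y0]) for a,c in blobs(m>0,3)]
E
python3 - <<'E'
from h import *
t=cv2.imread('pics/top0.png')[:,:,::-1].copy();s=cv2.imread('pics/scene0.png')[:,:,::-1].copy()
for n,im,rl,rg in(('top',t,(295,180,360,245),(375,165,455,245)),('scene',s,(270,210,345,275),(345,235,445,345))):
    for r,z in((rl,.028),(rg,.115)):
        for a,c in orange(im,r): print(n,z,a,c,ray(n,*c,z).round(4))
    # dark bar of the lid
    x0,y0,x1,y1=rl
    m=im[y0:y1,x0:x1].max(2)<60
    for a,c in blobs(m,20): print('bar',a,c+[x0,y0],ray(n,*(c+[x0,y0]),.05).round(4))
a=cv2.resize(t[170:250,290:450],None,fx=4.9,fy=4.9,interpolation=2);b=cv2.resize(s[205:345,265:450],None,fx=4,fy=4)
cv2.imwrite('pics/ct.png',a[:,:,::-1]);cv2.imwrite('pics/cs.png',b[:,:,::-1])
E
```

```text
top 0.028 21 [315.9 194.1] [0.5146 0.1185 0.028 ]
top 0.028 20 [337.2 228.8] [0.4141 0.0607 0.028 ]
top 0.115 4 [444.  209.5] [ 0.4549 -0.2159  0.115 ]
bar 174 [326.4 211.7] [0.4619 0.0899 0.05  ]
scene 0.028 17 [314.4 220.7] [0.5186 0.117  0.028 ]
scene 0.028 49 [300.8 260. ] [0.4149 0.061  0.028 ]
scene 0.115 11 [373.6 250.6] [ 0.4935 -0.0755  0.115 ]
scene 0.115 51 [423.7 305.6] [ 0.4592 -0.2167  0.115 ]
bar 286 [306.9 236.5] [0.4604 0.0849 0.05  ]
```

View pics/ct.png

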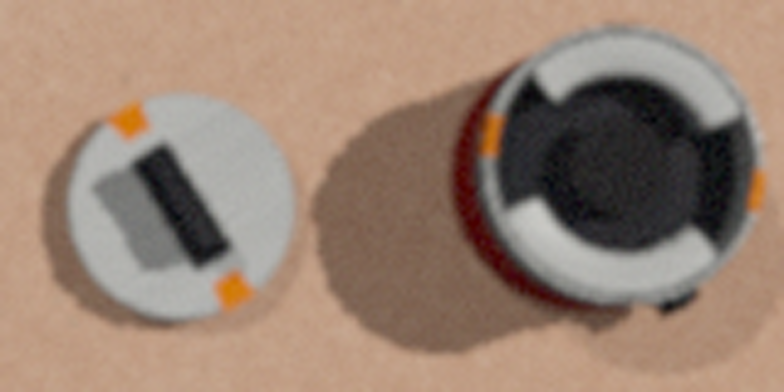

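View pics/cs.png

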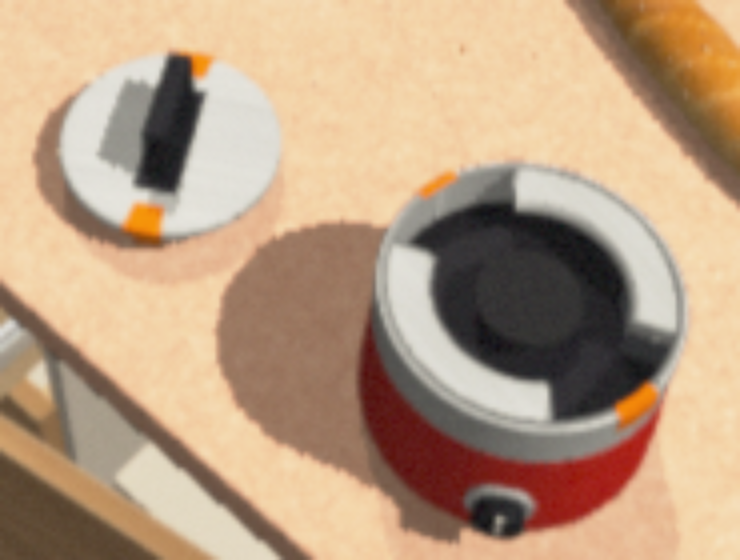

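Both crops show the bar lying along the lid's orange marks. The grinder's collar marks in the top view are near full-image pixels (390,198) and (444.5,209).

```bash
cat >> h.py <<'E'
from scipy.spatial.transform import Rotation as Ro
def to(p,yaw):
    """shift (mm) and turn (rotvec) in tool axes from the measured pose to TCP p, pointing down, tool x at yaw deg"""
    s=get_state();R=Ro.from_rotvec(s['tool_rot']);T=Ro.from_euler('z',yaw,degrees=True)*Ro.from_euler('x',180,degrees=True)
    print('xyz',(R.inv().apply(np.array(p)-s['position'])*1000).round(1),'dr',(R.inv()*T).as_rotvec().round(4))
def st():
    s=get_state();R=Ro.from_rotvec(s['tool_rot']).as_matrix()
    print(round(s['time'],2),s['position'].round(4),'yaw',np.degrees(np.arctan2(R[1,0],R[0,0])).round(2),'z',R[:,2].round(3),'F',s['ft_force'].round(1),'w',s['grip_width'].round(3)*87,s['grip_force'],'q',np.round(s['joint_positions'],2))
E
python3 - <<'E'
from h import *
A=ray('top',390.4,197.6,.115);B=ray('top',444.4,208.9,.115)
print(A,B,(A+B)/2,np.degrees(np.arctan2(*(A-B)[1::-1])))
# collar rim extents in the top view
st();to((.47,-.25,.24),15);to((.465,.0893,.14),29.5)
E
```

```text
[ 0.48995833 -0.07829835  0.115     ] [ 0.4564777  -0.21706803  0.115     ] [ 0.47321801 -0.14768319  0.115     ] 76.43561245143927Traceback (most recent call last):
  File "<stdin>", line 5, in <module>
  File "h.py", line 23, in st
    print(round(s['time'],2),s['position'].round(4),'yaw',np.degrees(np.arctan2(R[1,0],R[0,0])).round(2),'z',R[:,2].round(3),'F',s['ft_force'].round(1),'w',s['grip_width'].round(3)*87,s['grip_force'],'q',np.round(s['joint_positions'],2))
                                                                                                                                                            ^^^^^^^^^^^^^^^^^^^^^
AttributeError: 'float' object has no attribute 'round'
```

```bash
sed -i "s/s\['grip_width'\].round(3)\*87/round(s['grip_width']*87,1)/" h.py
python3 - <<'E'
from h import *
st();to((.47,-.25,.24),15);to((.465,.0893,.14),29.5)
E
```

```text
0.1 [ 0.1687 -0.6272  0.2386] yaw 15.06 z [-0.001  0.002 -1.   ] F [-0.3 -0.4  1. ] w 87.6 0.0 q [ 1.32  0.32 -0.07  1.45  0.02  1.37 -0.06]
xyz [ 389. -286.   -1.] dr [-0.0017  0.0001  0.001 ]
xyz [ 472.3 -614.8   99.6] dr [-1.70e-03 -1.00e-04 -2.52e-01]
```

{"method": "send_rows", "body": {"xyz": [[32,-25,0],[64,-50,0],[96,-75,0],[128,-100,0],[160,-125,0],[192,-150,0],[224,-175,0],[256,-200,0],[288,-225,0],[320,-250,0]], "dr": [[0,0,0],[0,0,0],[0,0,0],[0,0,0],[0,0,0],[0,0,0],[0,0,0],[0,0,0],[0,0,0],[0,0,0]], "jaw": 60}}

```text
time: 0.93
position: [0.4135, -0.3013, 0.2394]
tool_rot: [3.114, 0.411, -0.001]
ft_force: [0.2, -0.6, -0.3]
grip_width: 0.688
grip_force: 0.0
```

{"method": "send_rows", "body": {"xyz": [[15,-37,0],[30,-73,10],[46,-110,20],[61,-146,30],[76,-183,40],[91,-219,50],[107,-256,60],[122,-292,70],[137,-329,80],[152,-365,90]], "dr": [[0,0,-0.025],[0,0,-0.05],[0,0,-0.075],[0,0,-0.1],[0,0,-0.125],[0,0,-0.15],[0,0,-0.175],[0,0,-0.2],[0,0,-0.225],[0,0,-0.252]]}}

```text
time: 1.77
position: [0.4645, 0.0906, 0.1491]
tool_rot: [3.037, 0.801, 0.001]
ft_force: [1.1, -0.3, -0.6]
grip_width: 0.687
grip_force: 0.0
```

```bash
python3 - <<'E'
from h import *
st();to((.465,.0893,.05),29.5)
a=get_image('top');b=get_image('scene')
cv2.imwrite('pics/a1.png',np.vstack([cv2.resize(a[140:260,220:480],(650,300)),cv2.resize(b[150:300,200:525],(650,300))])[:,:,::-1])
E
```

```text
1.77 [0.4645 0.0906 0.1491] yaw 29.56 z [ 0.001 -0.001 -1.   ] F [ 1.1 -0.3 -0.6] w 59.8 0.0 q [ 0.54  0.05 -0.8   1.97  0.04  1.14 -1.33]
xyz [-0.2  1.3 99.1] dr [ 0.001  -0.0001  0.001 ]
```

View pics/a1.png

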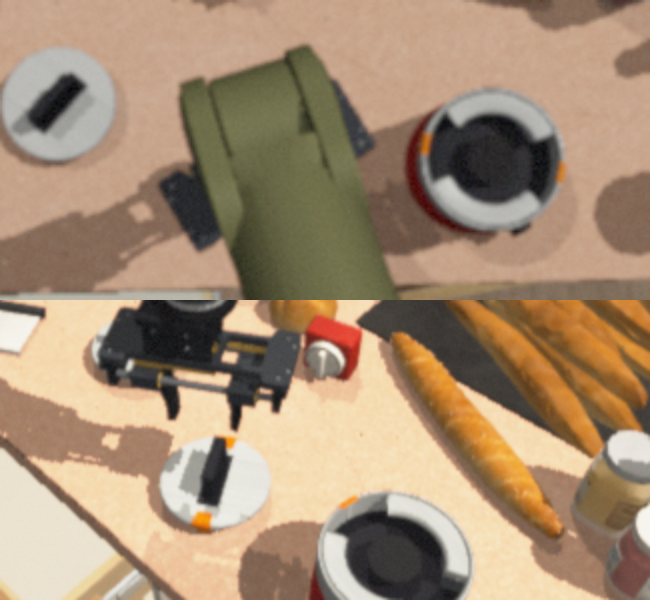

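The gripper stands above the lid with its fingers either side of the bar, so I'll descend and close.

{"method": "send_rows", "body": {"xyz": [[0,1,15],[0,1,30],[0,1,45],[0,1,60],[0,1,72],[0,1,82],[0,1,90],[0,1,95],[0,1,99],[0,1,99]], "dr": [[0,0,0],[0,0,0],[0,0,0],[0,0,0],[0,0,0],[0,0,0],[0,0,0],[0,0,0],[0,0,0],[0,0,0]]}}

```text
time: 2.7
position: [0.4651, 0.0879, 0.05]
tool_rot: [-3.038, -0.8, 0.001]
ft_force: [0.0, 0.1, 0.5]
grip_width: 0.692
grip_force: 0.0
```

{"method": "send_rows", "body": {"xyz": [[0,0,0],[0,0,0],[0,0,0],[0,0,0],[0,0,0],[0,0,0],[0,0,0],[0,0,0],[0,0,0],[0,0,0]], "dr": [[0,0,0],[0,0,0],[0,0,0],[0,0,0],[0,0,0],[0,0,0],[0,0,0],[0,0,0],[0,0,0],[0,0,0]], "jaw": 5, "grip_force": 55}}

```text
time: 3.53
position: [0.4653, 0.088, 0.0506]
tool_rot: [-3.038, -0.8, 0.0]
ft_force: [-1.0, 1.1, 1.4]
grip_width: 0.179
grip_force: 55.0
```

{"method": "send_rows", "body": {"xyz": [[0,0,-10],[0,0,-25],[0,0,-45],[0,0,-65],[0,0,-85],[0,0,-105],[0,0,-125],[0,0,-145],[0,0,-160],[0,0,-160]], "dr": [[0,0,0],[0,0,0],[0,0,0],[0,0,0],[0,0,0],[0,0,0],[0,0,0],[0,0,0],[0,0,0],[0,0,0]]}}

```text
time: 4.37
position: [0.4672, 0.0884, 0.2141]
tool_rot: [3.036, 0.8, 0.009]
ft_force: [0.9, 0.5, -2.2]
grip_width: 0.182
grip_force: 55.0
```

```bash
python3 - <<'E'
from h import *
st();to((.4745,-.147,.21),76.4)
b=get_image('scene')
cv2.imwrite('pics/a2.png',cv2.resize(b[100:340,200:500],(750,600))[:,:,::-1])
for a,c in orange(b,(250,150,345,290)): print(a,c)
E
```

```text
4.37 [0.4672 0.0884 0.2141] yaw 29.51 z [ 0.006 -0.001 -1.   ] F [ 0.9  0.5 -2.2] w 15.9 55.000004041939974 q [ 0.57 -0.02 -0.79  1.88 -0.01  1.27 -1.28]
xyz [-109.6  208.5    4.3] dr [ 0.0053 -0.0034 -0.8184]
62 [298.3 212.8]
```

View pics/a2.png

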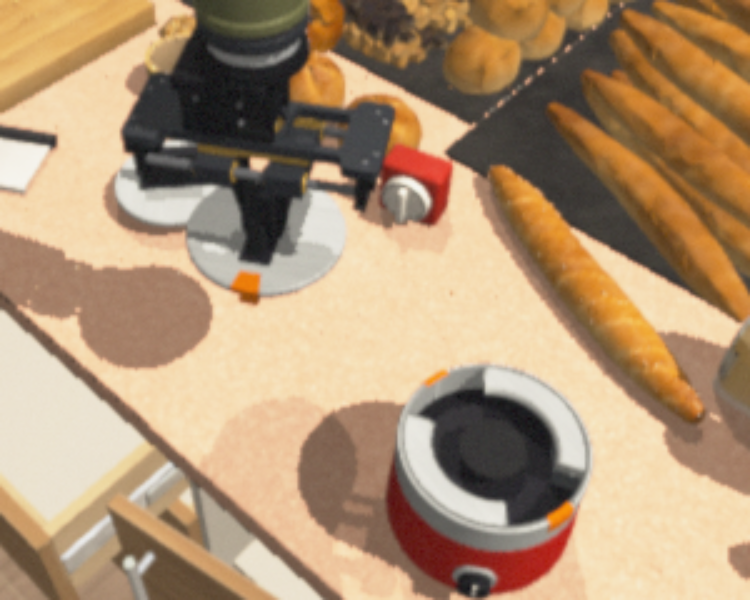

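The lid is held level by its bar, clear of the table, with the grinder at lower right. Next I carry it over the mouth.

{"method": "send_rows", "body": {"xyz": [[-8,15,0],[-18,35,0],[-31,60,0],[-45,86,0],[-60,113,0],[-74,140,0],[-88,166,0],[-99,188,1],[-107,203,2],[-110,208,2]], "dr": [[0,0,-0.06],[0,0,-0.14],[0,0,-0.23],[0,0,-0.33],[0,0,-0.43],[0,0,-0.53],[0,0,-0.63],[0,0,-0.73],[0,0,-0.8],[0,0,-0.818]]}}

```text
time: 5.25
position: [0.4705, -0.1507, 0.2065]
tool_rot: [-2.469, -1.939, 0.003]
ft_force: [0.3, -0.6, -1.6]
grip_width: 0.181
grip_force: 55.0
```

{"method": "send_rows", "body": {"xyz": [[0,0,0],[0,0,0],[0,0,5],[0,0,10],[0,0,15],[0,0,20],[0,0,20],[0,0,20],[0,0,20],[0,0,20]], "dr": [[0,0,0],[0,0,0],[0,0,0],[0,0,0],[0,0,0],[0,0,0],[0,0,0],[0,0,0],[0,0,0],[0,0,0]]}}

```text
time: 6.08
position: [0.4722, -0.1473, 0.1888]
tool_rot: [2.469, 1.942, 0.0]
ft_force: [-1.0, 0.6, -0.4]
grip_width: 0.177
grip_force: 55.0
```

```bash
python3 - <<'E'
from h import *
st();to((.4745,-.147,.17),76.4)
b=get_image('scene');p=get_state()['position']
cv2.imwrite('pics/a3.png',cv2.resize(b[170:350,310:490],(600,600))[:,:,::-1])
d=np.array([np.cos(np.radians(76.4)),np.sin(np.radians(76.4)),0])
for a,c in orange(b,(310,170,490,350)): print(a,c,ray('scene',*c,p[2]-.02),ray('scene',*c,.115))
print(proj('scene',p+[0,0,-.022]-.062*d),proj('scene',[.4745-.071*d[0],-.147-.071*d[1],.115]))
E
```

```text
6.08 [ 0.4722 -0.1473  0.1888] yaw 76.37 z [ 0.001 -0.    -1.   ] F [-1.   0.6 -0.4] w 15.4 54.99990622512996 q [ 0.78  0.05 -0.54  1.88  0.03  1.22 -0.01]
xyz [ 0.8  2.1 18.8] dr [ 0.0006  0.0002 -0.0006]
4 [457.5 170. ] [ 0.75937395 -0.0996868   0.16886252] [ 0.81924006 -0.08108943  0.115     ]
32 [464.  174.6] [ 0.75587486 -0.11770151  0.16886252] [ 0.81542386 -0.10073672  0.115     ]
5 [471.  179.6] [ 0.75206701 -0.1367104   0.16886252] [ 0.81127093 -0.12146827  0.115     ]
73 [478.7 192.9] [ 0.72692764 -0.1680906   0.16886252] [ 0.78385333 -0.15569228  0.115     ]
31 [486.6 207.4] [ 0.70059805 -0.19936852  0.16886252] [ 0.75513763 -0.18980473  0.115     ]
4 [488.5 214.8] [ 0.68495598 -0.21139526  0.16886252] [ 0.73807801 -0.20292139  0.115     ]
3 [438.  217.7] [ 0.61028016 -0.14079973  0.16886252] [ 0.65663475 -0.12592819  0.115     ]
20 [444.8 225.1] [ 0.60291817 -0.16060813  0.16886252] [ 0.64860559 -0.14753171  0.115     ]
15 [457.4 232. ] [ 0.60440881 -0.18740144  0.16886252] [ 0.65023131 -0.17675315  0.115     ]
25 [450.3 234.6] [ 0.58963773 -0.18053272  0.16886252] [ 0.63412161 -0.16926195  0.115     ]
6 [461.2 236.7] [ 0.59924347 -0.19845804  0.16886252] [ 0.64459786 -0.18881174  0.115     ]
25 [462.  242.9] [ 0.58723672 -0.20685467  0.16886252] [ 0.63150301 -0.19796932  0.115     ]
59 [468.7 253.7] [ 0.57365156 -0.22816569  0.16886252] [ 0.6166867  -0.22121163  0.115     ]
95 [423.1 286.8] [ 0.45854249 -0.20391923  0.16886252] [ 0.49114595 -0.19476785  0.115     ]
52 [423.6 305.8] [ 0.42885147 -0.22406029  0.16886252] [ 0.45876421 -0.21673418  0.115     ]
[424.43996396 289.00826267] [422.96888628 305.91002834]
```

View pics/a3.png

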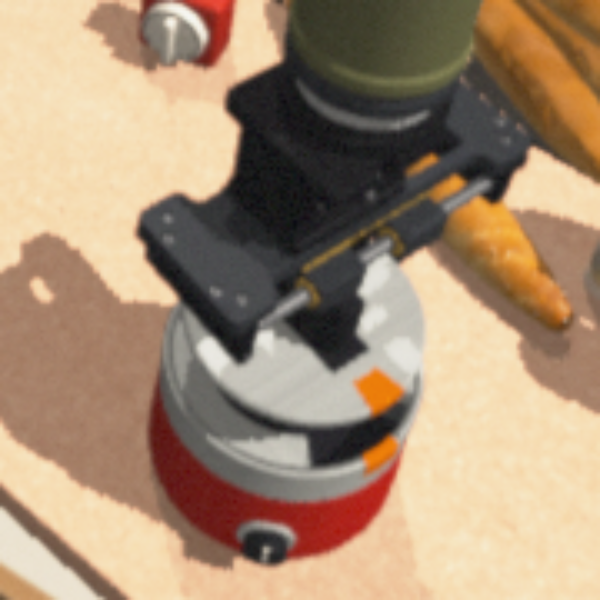

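The lid sits above the collar with its orange mark lined up over the collar's mark. I'll lower it, correcting by (1, 2) mm.

{"method": "send_rows", "body": {"xyz": [[1,2,0],[1,2,4],[1,2,8],[1,2,12],[1,2,16],[1,2,20],[1,2,24],[1,2,27],[1,2,30],[1,2,30]], "dr": [[0,0,0],[0,0,0],[0,0,0],[0,0,0],[0,0,0],[0,0,0],[0,0,0],[0,0,0],[0,0,0],[0,0,0]]}}

```text
time: 6.97
position: [0.4738, -0.1467, 0.1578]
tool_rot: [-2.469, -1.941, 0.001]
ft_force: [0.0, 0.4, -1.0]
grip_width: 0.181
grip_force: 55.0
```

{"method": "send_rows", "body": {"xyz": [[0,0,2],[0,0,4],[0,0,6],[0,0,8],[0,0,10],[0,0,12],[0,0,13],[0,0,13],[0,0,13],[0,0,13]], "dr": [[0,0,0],[0,0,0],[0,0,0],[0,0,0],[0,0,0],[0,0,0],[0,0,0],[0,0,0],[0,0,0],[0,0,0]]}}

```text
time: 7.8
position: [0.4744, -0.1468, 0.1458]
tool_rot: [2.469, 1.942, 0.0]
ft_force: [-0.8, 0.6, 4.4]
grip_width: 0.179
grip_force: 55.0
```

```bash
python3 - <<'E'
from h import *
st();to((.4745,-.147,.1445),76.4)
E
```

```text
7.8 [ 0.4744 -0.1468  0.1458] yaw 76.36 z [ 0.001 -0.    -1.   ] F [-0.8  0.6  4.4] w 15.6 55.0001513119787 q [ 0.77  0.1  -0.55  1.93  0.06  1.13 -0.04]
xyz [-0.1  0.1  1.3] dr [ 0.0006  0.0002 -0.0006]
```

{"method": "send_rows", "body": {"xyz": [[0,0,1.3],[0,0,1.5],[0,0,1.5],[0,0,1.5],[0,0,1.5],[0,0,1.5],[0,0,1.5],[0,0,1.5],[0,0,1.5],[0,0,1.5]], "dr": [[0,0,0],[0,0,0],[0,0,0.06],[0,0,0.12],[0,0,0.18],[0,0,0.24],[0,0,0.3],[0,0,0.36],[0,0,0.42],[0,0,0.48]]}}

```text
time: 8.63
position: [0.4749, -0.147, 0.1445]
tool_rot: [2.861, 1.295, 0.002]
ft_force: [-0.0, -0.2, 5.1]
grip_width: 0.178
grip_force: 55.0
```

```bash
python3 - <<'E'
from h import *
st();print(get_state()['torque'])
E
```

```text
8.63 [ 0.4749 -0.147   0.1445] yaw 48.71 z [ 0.002 -0.001 -1.   ] F [-0.  -0.2  5.1] w 15.5 54.999398700892925 q [ 0.75  0.1  -0.52  1.93  0.05  1.13 -0.52]
[-0.01302115  0.02587385  0.06395389]
```

The lid is turning freely while pressed. I'll continue the twist.

{"method": "send_rows", "body": {"xyz": [[0,0,0],[0,0,0],[0,0,0],[0,0,0],[0,0,0],[0,0,0],[0,0,0],[0,0,0],[0,0,0],[0,0,0]], "dr": [[0,0,0.06],[0,0,0.12],[0,0,0.18],[0,0,0.24],[0,0,0.3],[0,0,0.36],[0,0,0.42],[0,0,0.48],[0,0,0.54],[0,0,0.6]]}}

```text
time: 9.47
position: [0.4749, -0.147, 0.1445]
tool_rot: [3.116, 0.391, 0.002]
ft_force: [-0.6, -0.6, 4.7]
grip_width: 0.18
grip_force: 55.0
```

{"method": "send_rows", "body": {"xyz": [[0,0,0],[0,0,0],[0,0,0],[0,0,0],[0,0,0],[0,0,0],[0,0,0],[0,0,0],[0,0,0],[0,0,0]], "dr": [[0,0,0.07],[0,0,0.14],[0,0,0.21],[0,0,0.28],[0,0,0.35],[0,0,0.42],[0,0,0.49],[0,0,0.5],[0,0,0.5],[0,0,0.5]]}}

```text
time: 10.3
position: [0.4749, -0.147, 0.1445]
tool_rot: [3.117, -0.387, 0.003]
ft_force: [-0.3, 0.2, 5.1]
grip_width: 0.18
grip_force: 55.0
```

```bash
python3 - <<'E'
from h import *
st();print(get_state()['torque'])
E
```

```text
10.3 [ 0.4749 -0.147   0.1445] yaw -14.17 z [ 0.002 -0.001 -1.   ] F [-0.3  0.2  5.1] w 15.7 55.00023636035621 q [ 0.69  0.09 -0.46  1.93  0.05  1.13 -1.61]
[0.09027309 0.10021312 0.03250474]
```

It has turned 90.5°. I'll ease up onto the ledge, release and rise.

{"method": "send_rows", "body": {"xyz": [[0,0,-1],[0,0,-2],[0,0,-3],[0,0,-3.5],[0,0,-3.5],[0,0,-3.5],[0,0,-3.5],[0,0,-3.5],[0,0,-3.5],[0,0,-3.5]], "dr": [[0,0,0],[0,0,0],[0,0,0],[0,0,0],[0,0,0],[0,0,0],[0,0,0],[0,0,0],[0,0,0],[0,0,0]]}}

```text
time: 11.13
position: [0.4744, -0.1469, 0.1476]
tool_rot: [3.117, -0.387, 0.001]
ft_force: [2.3, -0.9, 3.8]
grip_width: 0.18
grip_force: 55.0
```

{"method": "send_rows", "body": {"xyz": [[0,0,0],[0,0,0],[0,0,0],[0,0,0],[0,0,0],[0,0,0],[0,0,0],[0,0,0],[0,0,0],[0,0,0]], "dr": [[0,0,0],[0,0,0],[0,0,0],[0,0,0],[0,0,0],[0,0,0],[0,0,0],[0,0,0],[0,0,0],[0,0,0]], "jaw": 60}}

```text
time: 11.97
position: [0.4742, -0.1468, 0.1476]
tool_rot: [3.118, -0.387, -0.0]
ft_force: [0.1, 0.1, 0.3]
grip_width: 0.681
grip_force: 0.0
```

{"method": "send_rows", "body": {"xyz": [[0,0,-5],[0,0,-15],[0,0,-30],[0,0,-45],[0,0,-60],[0,0,-80],[0,0,-100],[0,0,-115],[0,0,-120],[0,0,-120]], "dr": [[0,0,0],[0,0,0],[0,0,0],[0,0,0],[0,0,0],[0,0,0],[0,0,0],[0,0,0],[0,0,0],[0,0,0]]}}

```text
time: 12.8
position: [0.4751, -0.1469, 0.2696]
tool_rot: [3.116, -0.387, 0.006]
ft_force: [1.1, -0.7, -0.1]
grip_width: 0.692
grip_force: 0.0
```

```bash
python3 - <<'E'
from h import *
st()
b=get_image('scene')
cv2.imwrite('pics/a4.png',cv2.resize(b[140:350,240:500],(780,600))[:,:,::-1])
d=np.radians(-14.2);d=np.array([np.cos(d),np.sin(d),0])
for s in(1,-1): print(proj('scene',np.array([.4747,-.147,.126])+s*.062*d))
for a,c in orange(b,(345,220,445,345)): print(a,c,ray('scene',*c,.126).round(4))
E
```

```text
12.8 [ 0.4751 -0.1469  0.2696] yaw -14.16 z [ 0.003 -0.002 -1.   ] F [ 1.1 -0.7 -0.1] w 60.2 0.0 q [ 0.71 -0.   -0.46  1.76 -0.    1.38 -1.57]
[422.25010809 259.28836348]
[372.14783779 290.51135933]
9 [373.2 250.8] [ 0.4859 -0.0791  0.126 ]
55 [420.8 259.5] [ 0.5325 -0.1604  0.126 ]
51 [373.9 289.1] [ 0.4191 -0.1324  0.126 ]
50 [423.8 305.7] [ 0.4531 -0.2184  0.126 ]
```

View pics/a4.png

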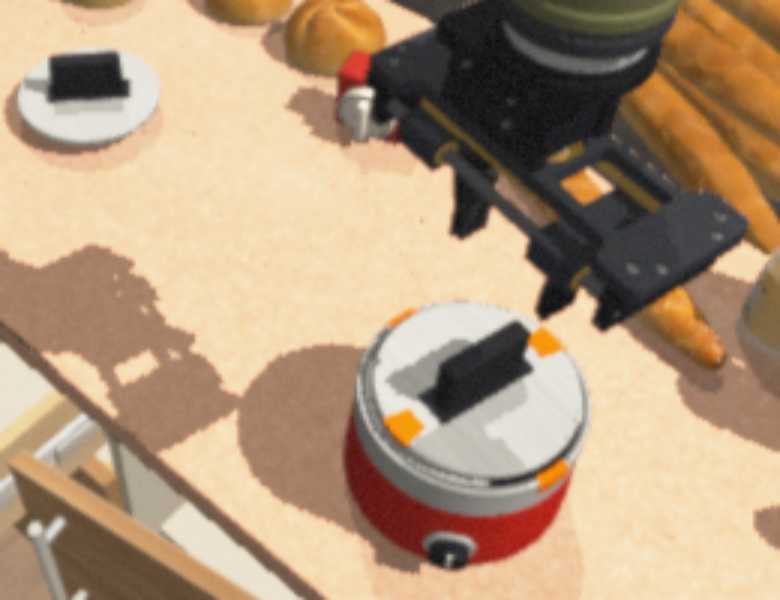

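The lid lies flat and low on the collar. Its marks, at (421,260) and (374,289), are a quarter turn from the slot marks. The gripper is clear and the cover hasn't moved.

```bash
python3 -c "
from bench import *
print(close_job())"
```

```text
the job is handed in; nothing more can be done
None
```

The grinder's lid is pressed down, turned about 90° clockwise and still sitting low on the collar after release; the plain cover was left in place, and the job is handed in (no verdict was returned).

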